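# One turn of the planer's hand wheel

### The arm

A 7-joint arm with a two-finger parallel gripper is mounted at the origin on the work surface. World frame = base frame: x ahead of the robot, y to its left, z up, the work surface at z = 0. Lengths are in m, angles in rad, forces in N, time in s.
With the tool pointing down it reaches from about 0.35 to 0.9 m from the base axis. Payload 8.1 kg.
Tool frame: the origin (TCP) lies at the centre of the arm's flange, where the gripper is bolted on; the fingertips stand 178 mm ahead of it and the grasp point (between the pads) lies 159 mm ahead of it; z points along the fingers, y is the line along which they close (so a half turn about z gives the same grasp; the last joint's range is limited). The gripper opens to 92 mm and grips with 3 to 60 N. Pads are 19 mm wide; open, the fingers measure 130 mm over their backs; the gripper's body (75 mm by 190 mm) begins 47 mm behind the grasp point.
Start: joints at [-1.421, 0.434, 0.025, 1.573, -0.012, 1.134, -0.075], TCP at [0.156, 0.605, 0.405] pointing down, gripper open.
Joint ranges: [-2.62, 2.62], [-0.44, 2.09], [-1.27, 1.32], [0.08, 2.57], [-1.32, 4.46], [0.12, 2], [-2.74, 2.74]. Speed limits (rad/s): [2.22, 2.22, 3.01, 3.01, 3.14, 3.14, 3.14].

### API

Orientations are given as a rotation vector (axis times angle).
In Python, from cell import arm gives the robot as it stands. The module is installed in compiled form; this text tells all that it offers.
- The arm moves only by the shell command python3 -m inch 'ROWS' [FORCE]. ROWS is text: rows parted by semicolons, each of 5 numbers parted by spaces: the shift along the tool's x, y, z in m, then the turn about the tool's z in rad, then the finger opening in m, from 0 to 0.0918. In form: x y z roll fingers; .... A call has 1 to 5 rows; each row is the pose to reach, as a shift and turn from the pose commanded when the call began, along the tool's axes at that moment; what a row does not reach only later rows make up. A row lasts 1/10 s, in which the tool goes at most 50 mm and 8.59 degrees, less where a joint would pass 70% of its speed; a pose out of reach is approached as far as the arm can. A call with a gripper value outside its range is refused whole. The fingers move at their own pace and stop on an object; FORCE is the grip in N (left out, the last holds). Time passes only in rows, so rows that repeat a pose let the fingers close. It gives the time, the measured TCP pose, the force, the opening and the grip force at its end, in the units of the state.
- arm.observe(): the state, without advancing time (a new reading comes with each control period).
- arm.get_image(name): name is "side" or "top"; returns the picture (400x640x3 uint8, red, green, blue); there is no depth.
- arm.get_calibration(name): a dict with "intrinsics" (3x3 intrinsics, pixels), "pose" (4x4, takes a point from camera to world coordinates). Camera axes: x right, y up, looking along -z (the intrinsics and any distortion apply to the point x, -y, -z); pixel columns grow to the right and rows downward; lengths in m; the calibration is good to about 2 mm. A picture is of the moment at which its call begins. get_calibration takes no time and is no camera call.
- arm.sign_off(): hands the job in; it is judged then, once.
Trained networks look in the newest picture that a camera, given by its name, has taken for a name from the list of things; names that differ only in an ending like _2 or _b are one class to them, and where a whole thing is asked for, a point or a joint stands for the part that bears it (a point fixed in the world has none). Each returns a list of dicts, best first, with "conf" (0 to 1); they miss things now and then, are a little off and sometimes report something else, mostly with a low value. They report only what shows in the picture. A call takes as long as a camera call.
- arm.look_for(camera, query): "point" ([row, column] in pixels, amid what is visible of it).
- arm.silhouettes(camera, query): "region" (400x640 bool, what is visible of it) and "point" ([row, column] in pixels, amid what is visible of it).
- arm.place_of(camera, query): "point" ([row, column] in pixels: a listed point, or the origin of a listed thing).
The state is a dict: "clock": time; "joints": joint angles; "dq": joint speeds; "joint_efforts": joint torques, N m; "position": TCP position; "ee_rot": TCP orientation; "force": force on the tool from outside, world axes, zero at the start; "ft_torque": the same for the moment, N m; "width": opening from 0.0 (shut) to 1.0 (fully open); "gripper_force": force on a finger pad.
Only numpy, scipy, OpenCV 4.12 (cv2) and the standard library are available. Lean on these libraries where they do the work, as an engineer would, in place of code of your own. Each camera call takes 0.05 s, during which the arm holds its last target. There are 200 camera calls.

### The job

Set the small thickness planer for its next pass: push the red upright handle of the hand wheel on its top with your fingertips, clockwise seen from above, through exactly one full turn, so that the handle comes back to where it started. Only push the handle, gently, never gripping it, then let go. Leave everything else on the bench and on the machine where it is.

Things in the scene. Friction and masses are not known exactly. Their poses are not given: they have to be found in the camera images.
- wheel (a joint): angle (rad) of the planer's hand wheel about its vertical axis; grows as the wheel turns clockwise seen from above, one full turn is 6.283. It may start anywhere between -2.7 and 2.7. It turns freely either way for more than a turn, with light friction (2 to 3 N at the handle), and stays where it is left.
- hub (a point): centre of the hand wheel, on its vertical axis, on the top face of the hub, 229 mm above the bench. The aluminium wheel is a round-bar rim (mean radius 68 mm, bar 14 mm thick, top of the rim 226 mm above the bench) on three spokes; nothing on the hub or spokes rises higher than 229 mm. It sits above the blue bridge (170x300 mm, top 193 mm above the bench) of the planer.
- handle: red upright spoke handle on the rim (a grip that spins freely on its own pin), 68 mm from the wheel's axis: a tapered round grip 16 to 24 mm thick, 64 mm tall, standing from 225 to 289 mm above the bench; origin at its centre, half-way up (257 mm)
- planer: the compact thickness planer with blue uprights and bridge, fixed to the bench; origin on the bench under its middle (under the wheel's axis), x along the feed, away from the robot at yaw 0, z up. Base and bed measure 340x300 mm, a black motor 90 mm across reaches 216 mm out on its +y side at 95 mm height; it may stand turned by up to 0.4 rad.
- birdhouse_a: bystander, to be left alone: dark wooden birdhouse with grey pitched roof, 130x120x140 (sizes in mm); origin at the centre of its underside
- birdhouse_b: bystander, to be left alone: plank birdhouse with dark pitched roof, 130x120x140 (sizes in mm); origin at the centre of its underside
- slat: bystander, to be left alone: pale wooden board 110x90x14 lying loose on the planer's bed on the robot's side (sizes in mm); origin at the centre of its underside
- gauge: bystander, to be left alone: brass setting block 50x20x16 lying loose on top of the planer's blue bridge, beside the wheel (sizes in mm); origin at the centre of its underside
- glue: bystander, to be left alone: yellow glue bottle, 56 across, 150 tall (sizes in mm); origin at the centre of its underside
- screws: bystander, to be left alone: glass screw jar, 70 across, 80 tall (sizes in mm); origin at the centre of its underside
- tape: bystander, to be left alone: yellow tape measure 75x38x65 (sizes in mm); origin at the centre of its underside

How it is judged:
By the outcome, as a careful person would: the job done as asked, in the order asked, and still so for the second after the job is handed in, with the robot touching nothing.
It also fails if it takes over 58 s, if anything falls off the work surface, if the arm or the gripper's body presses on something with over 40 N, if the wrist force passes 120 N, or if a joint passes its speed limit or range.

## Working session

There is one attempt and no reset: what is moved stays moved. The work goes in short steps, Python scripts to look and compute and a shell command to move; the robot and the scene stay as the last step left them, time stands still between calls to the robot, and variables do not carry over. Pictures are saved under pics/ and viewed, at most 10 in all, crops included, and the job is handed in when it is done.

```bash
mkdir -p pics; cat > h.py <<'E'
import numpy as np, cv2
from cell import arm
from scipy.spatial.transform import Rotation as R
def ray(cam,pt):
    c=arm.get_calibration(cam);K=np.array(c["intrinsics"]);T=np.array(c["pose"])
    r,cc=pt; d=np.linalg.inv(K)@[cc,r,1]; d=T[:3,:3]@[d[0],-d[1],-d[2]]
    return T[:3,3],d
def at_z(cam,pt,z):
    o,d=ray(cam,pt); return o+d*(z-o[2])/d[2]
def save(cam,name):
    im=arm.get_image(cam); cv2.imwrite(f"pics/{name}.png",im[:,:,::-1]); return im
E
python3 - <<'E'
from h import *
s=arm.observe(); print(s)
for c in("top","side"):
    save(c,c+"0"); k=arm.get_calibration(c); print(c,np.round(k["pose"],3).tolist(),np.array(k["intrinsics"]).tolist(),k.keys())
    for q,z in(("hub",.229),("handle",.257),("gauge",.193),("planer",0),("glue",0),("birdhouse_a",0)):
        for d in arm.place_of(c,q)[:2]: print(c,q,np.round(d["point"],1),round(d["conf"],2),np.round(at_z(c,d["point"],z),3))
E
```

```text
{'clock': 0.0, 'joints': array([-1.42056856,  0.43520684,  0.02497911,  1.57412351, -0.01158847,
        1.13399898, -0.07510591]), 'dq': array([-0.00097159,  0.00057539, -0.00155026,  0.00147038,  0.00020213,
        0.00068381,  0.00155494]), 'joint_efforts': array([ 7.88345769e-04, -6.67857170e+01,  9.85405035e-01, -3.14460397e+01,
       -6.05108030e-02,  4.34252957e-02,  1.83995967e-04]), 'position': array([0.15631514, 0.60488428, 0.40394464]), 'ee_rot': array([-3.96197824e-01, -3.11646411e+00,  2.49948583e-03]), 'force': array([0.03127167, 0.16744967, 0.0099976 ]), 'ft_torque': array([-0.01046623, -0.05186206, -0.03438839]), 'gripper_force': 0.0, 'width': 1.000576471566541}
top [[0.029, 0.984, -0.176, 0.233], [-1.0, 0.029, -0.002, 0.014], [0.003, 0.176, 0.984, 1.588], [0.0, 0.0, 0.0, 1.0]] [[478.0824820791748, 0.0, 316.4552732049089], [0.0, 478.0824820791748, 198.08975203337047], [0.0, 0.0, 1.0]] dict_keys(['intrinsics', 'pose'])
top hub [158.4 354.7] 0.8 [ 0.597 -0.092  0.229]
top handle [177.2 346. ] 0.4 [ 0.534 -0.066  0.257]
top gauge [178.3 312.7] 0.54 [0.542 0.03  0.193]
top glue [170.8 454.5] 0.59 [ 0.625 -0.451  0.   ]
top birdhouse_a [204.6 164.7] 0.76 [0.48  0.527 0.   ]
top birdhouse_a [222.5 486.5] 0.56 [ 0.45  -0.554  0.   ]
side [[-1.0, 0.007, -0.01, 0.44], [-0.012, -0.78, 0.625, 0.901], [-0.004, 0.626, 0.78, 1.277], [0.0, 0.0, 0.0, 1.0]] [[379.84644805974614, 0.0, 321.83078776175137], [0.0, 379.84644805974614, 193.69342368054689], [0.0, 0.0, 1.0]] dict_keys(['intrinsics', 'pose'])
side hub [163.2 287.4] 0.83 [ 0.586 -0.086  0.229]
side handle [159.  303.7] 0.62 [ 0.523 -0.082  0.257]
side gauge [192.9 300.1] 0.52 [0.534 0.029 0.193]
side glue [137.4 289.1] 0.66 [ 0.621 -0.475  0.   ]
side birdhouse_a [343.7 316.5] 0.84 [0.466 0.507 0.   ]
side birdhouse_a [128.3 326.4] 0.64 [ 0.439 -0.542  0.   ]
```

View pics/top0.png

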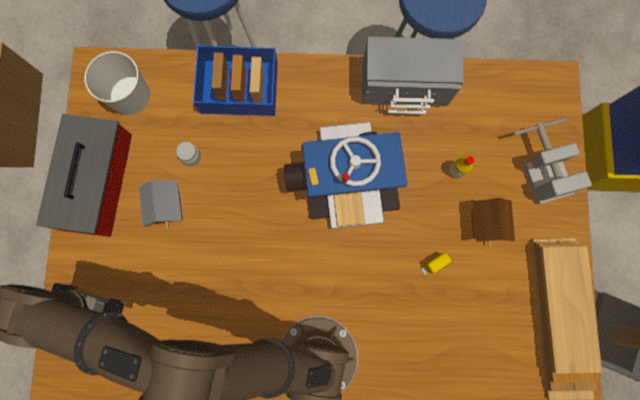

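View pics/side0.png

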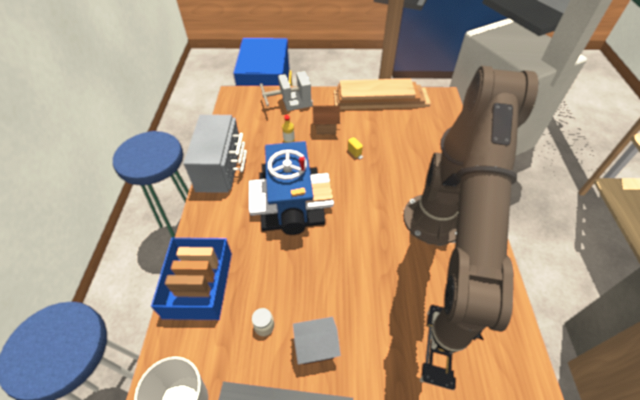

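The top view shows the wheel centred near (col 354, row 160), the red handle at (346, 177) and the brass gauge at (313, 177). In the side view the wheel is at (287, 164) and the handle at (302, 163). The arm hides none of these. Next I'll measure the wheel and handle more precisely.

```bash
cat >> h.py <<'E'
def red(im,box):
    r0,r1,c0,c1=box; p=im[r0:r1,c0:c1].astype(float)
    w=np.clip(p[...,0]-np.maximum(p[...,1],p[...,2])-50,0,80)
    m=(w>0).astype(np.uint8)
    rr,cc=np.mgrid[r0:r1,c0:c1]; return [(w*rr).sum()/w.sum(),(w*cc).sum()/w.sum()],m.sum(),(rr[m>0].min(),rr[m>0].max(),cc[m>0].min(),cc[m>0].max())
BOX={"top":(125,200,315,395),"side":(135,205,255,325)}
def tri(p,q):
    A=[];b=[]
    for c,pt in(("top",p),("side",q)):
        o,d=ray(c,pt); d=d/np.linalg.norm(d); M=np.eye(3)-np.outer(d,d); A.append(M); b.append(M@o)
    x=np.linalg.lstsq(np.vstack(A),np.hstack(b),rcond=None)[0]; return x
E
python3 - <<'E'
from h import *
P={}
for c in("top","side"):
    im=arm.get_image(c); P[c],n,bb=red(im,BOX[c]); print(c,"red",np.round(P[c],2),n,bb,[np.round(at_z(c,P[c],z)[:2],4) for z in(.257,.27)])
    for q in("hub","wheel"):
        for d in arm.silhouettes(c,q)[:1]:
            m=d["region"]; pts=cv2.convexHull(np.argwhere(m)[:,::-1].astype(np.int32))[:,0]
            w=np.array([at_z(c,(y,x),.219)[:2] for x,y in pts]); 
            s=np.linalg.lstsq(np.c_[2*w,np.ones(len(w))],(w**2).sum(1),rcond=None)[0]
            print(c,q,d["conf"],m.sum(),"circle",np.round(s[:2],4),np.sqrt(s[2]+s[:2]@s[:2]), cv2.fitEllipse(pts))
    for d in arm.silhouettes(c,"handle")[:1]:
        rr=np.argwhere(d["region"]); print(c,"handle sil",rr.mean(0),len(rr),np.round(at_z(c,rr.mean(0),.26),4))
print("tri",tri(P["top"],P["side"]))
s=arm.observe();Rm=R.from_rotvec(s["ee_rot"]).as_matrix();print(np.round(Rm,4),s["clock"])
for c in("top","side"):
    r0,r1,c0,c1=BOX[c]
    im=arm.get_image(c)[r0:r1,c0:c1]; cv2.imwrite(f"pics/{c}c.png",cv2.resize(im[:,:,::-1],None,fx=6,fy=6,interpolation=cv2.INTER_CUBIC))
a=cv2.imread("pics/topc.png");b=cv2.imread("pics/sidec.png");h=min(len(a),len(b));cv2.imwrite("pics/both.png",np.hstack([cv2.resize(a,(400,375)),cv2.resize(b,(375,375))]))
E
```

```text
top red [167.13 348.86] 237 (np.int64(125), np.int64(181), np.int64(315), np.int64(394)) [array([ 0.5634, -0.0733]), array([ 0.5602, -0.0725])]
top hub 0.66 1025 circle [ 0.5915 -0.0941] 0.07469942253415024 ((355.19134521484375, 161.3976287841797), (49.1005973815918, 50.74615478515625), 104.70677947998047)
top wheel 0.62 1051 circle [ 0.592  -0.0934] 0.0744979369750575 ((354.9195556640625, 161.2178497314453), (48.60239791870117, 51.00376892089844), 102.4790267944336)
top handle sil [177.48484848 345.09090909] 33 [ 0.5321 -0.0629  0.26  ]
side red [151.52 291.4 ] 1206 (np.int64(135), np.int64(200), np.int64(255), np.int64(324)) [array([ 0.5709, -0.1202]), array([ 0.5692, -0.1072])]
side hub 0.6 493 circle [ 0.5896 -0.0906] 0.07353451111794879 ((286.7145080566406, 164.70248413085938), (28.80611228942871, 37.878475189208984), 82.30931854248047)
side wheel 0.74 660 circle [ 0.5918 -0.093 ] 0.07679025124287538 ((286.17071533203125, 164.13653564453125), (29.775094985961914, 39.8187141418457), 83.96257781982422)
side handle sil [162.68852459 301.26229508] 61 [ 0.5306 -0.0599  0.26  ]
tri [ 0.55844264 -0.07115486  0.3036687 ]
[[-0.9682  0.2502 -0.    ]
 [ 0.2502  0.9682  0.    ]
 [ 0.      0.     -1.    ]] 1.1
```

View pics/both.png

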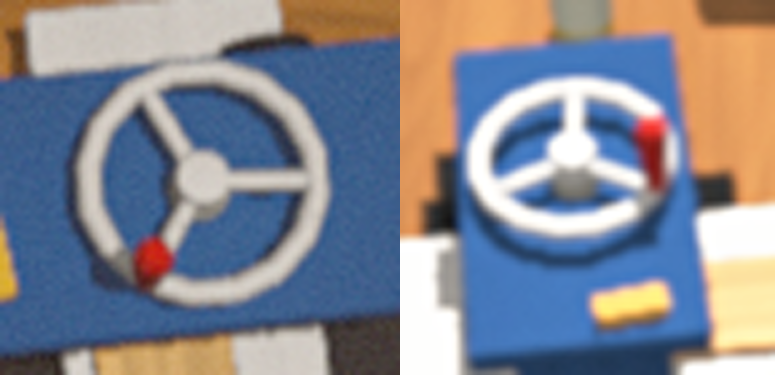

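The hub fits at about (0.591, -0.093) and the handle at about (0.531, -0.0615), so r ≈ 68 mm and φ ≈ 152.6°. First I'll raise the tool, close the fingers and travel to a point behind the handle.

```bash
cat >> h.py <<'E'
HUB=np.array([.5912,-.0928]); PHI0=np.arctan2(.0313,-.0599); RH=.068; RG=.012
def finger(phi,gap=0,hx=.0095,hy=.019):
    """finger centre (world xy) that pushes the handle standing at angle phi clockwise"""
    Rm=R.from_rotvec(arm.observe()["ee_rot"]).as_matrix()[:2,:2]
    t=np.array([np.sin(phi),-np.cos(phi)]); a=Rm.T@t
    off=np.array([hx,hy])*np.clip(a/.35,-1,1)+(RG+gap)*a
    return HUB+RH*np.array([np.cos(phi),np.sin(phi)])-Rm@off
def rel(xy,z=None):
    s=arm.observe(); Rm=R.from_rotvec(s["ee_rot"]).as_matrix()
    return Rm.T@(np.r_[xy,s["position"][2] if z is None else z]-s["position"])
E
python3 - <<'E'
from h import *
c=finger(PHI0,.025); print(c,finger(PHI0),rel(c,.50),rel(c,.424))
E
python3 -m inch '0 0 -0.04 0 0.05; 0 0 -0.08 0 0; 0 0 -0.1 0 0; 0 -0.03 -0.1 0 0; 0 -0.07 -0.1 0 0' 10
```

```text
[ 0.50308672 -0.11095708] [ 0.51466478 -0.08879972] [-0.51487335 -0.60655628 -0.09527331] [-0.51487316 -0.606556   -0.01927331]
clock: 1.7
position: [0.1388, 0.5376, 0.5049]
ee_rot: [0.396, 3.116, 0.002]
force: [0.0, -0.8, 0.6]
width: 0.61
gripper_force: 0.0
```

```bash
python3 -m inch '-0.03 -0.02 0 0 0; -0.06 -0.04 0 0 0; -0.09 -0.06 0 0 0; -0.12 -0.08 0 0 0; -0.15 -0.10 0 0 0'
python3 -m inch '-0.03 -0.03 0 0 0; -0.06 -0.06 0 0 0; -0.09 -0.09 0 0 0; -0.12 -0.12 0 0 0; -0.15 -0.15 0 0 0'
python3 -m inch '-0.03 -0.03 0 0 0; -0.06 -0.06 0 0 0; -0.09 -0.09 0 0 0; -0.12 -0.12 0 0 0; -0.15 -0.15 0 0 0'
python3 - <<'E'
from h import *
c=finger(PHI0,.025); print(rel(c,.50),rel(c,.424))
E
```

```text
clock: 2.2
position: [0.2598, 0.4017, 0.505]
ee_rot: [0.396, 3.116, 0.001]
force: [0.7, 1.2, 0.4]
width: 0.178
gripper_force: 0.0
clock: 2.7
position: [0.3673, 0.2185, 0.505]
ee_rot: [0.396, 3.116, 0.001]
force: [0.7, 0.9, -0.3]
width: 0.006
gripper_force: 0.0
clock: 3.2
position: [0.4749, 0.0358, 0.5051]
ee_rot: [0.396, 3.116, 0.001]
force: [0.8, 1.1, -1.0]
width: 0.005
gripper_force: 0.0
[-0.06397851 -0.13505579  0.00502554] [-0.06392575 -0.13511761  0.08102549]
```

```bash
python3 -m inch '-0.02 -0.035 0 0 0; -0.04 -0.07 0 0 0; -0.055 -0.11 0 0 0; -0.065 -0.137 0 0 0; -0.065 -0.137 0 0 0'
python3 - <<'E'
from h import *
c=finger(PHI0,.025); print(rel(c,.424))
for n in("top","side"):
    im=arm.get_image(n); r0,r1,c0,c1=(100,225,270,430) if n=="top" else (100,225,210,370)
    cv2.imwrite(f"pics/{n}1.png",cv2.resize(im[r0:r1,c0:c1,::-1],None,fx=2.5,fy=2.5,interpolation=cv2.INTER_CUBIC))
cv2.imwrite("pics/p1.png",np.hstack([cv2.imread("pics/top1.png"),cv2.imread("pics/side1.png")]))
E
```

```text
clock: 3.7
position: [0.5025, -0.116, 0.5051]
ee_rot: [0.407, 3.114, -0.003]
force: [0.8, -0.7, -0.3]
width: 0.008
gripper_force: 0.0
[0.00080813 0.00520674 0.08109059]
```

View pics/p1.png

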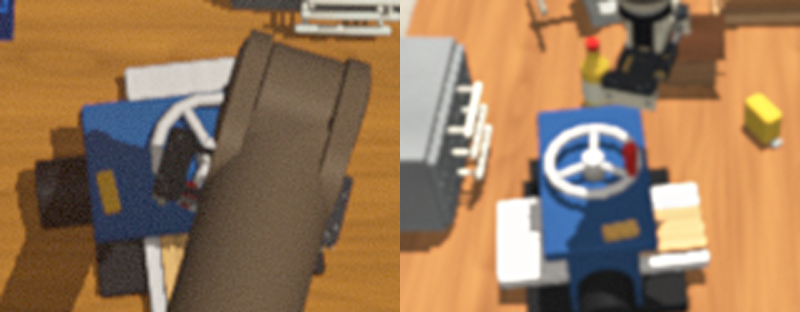

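The side view shows the handle clear of the tool, at crop (630, 158). The arm covers the wheel in the top view. Now I'll descend beside the handle and compute the circle.

```bash
python3 -m inch '0 0.001 0.02 0 0; 0 0.002 0.04 0 0; 0 0.003 0.06 0 0; 0 0.003 0.08 0 0; 0 0.003 0.08 0 0'
cat > plan.py <<'E'
from h import *
import sys
a,b,st=map(float,sys.argv[1:4]) # turned-so-far degrees from, to, step
s=arm.observe(); print(np.round(s["position"],4))
prev=rel(finger(PHI0-np.radians(a))) if len(sys.argv)>4 else np.zeros(3)
n=0; base=np.zeros(3); row=[]
for d in np.arange(a,b+.01,st):
    p=rel(finger(PHI0-np.radians(d)));p[2]=0;q=p-base; row.append(f"{q[0]:.3f} {q[1]:.3f} 0 0 0")
    if len(row)==5: print(d,"; ".join(row)); row=[]; base=np.round(base+np.round(q,3),3)
if row: print(d,"; ".join(row))
E
python3 plan.py 0 90 6
```

```text
clock: 4.3
position: [0.5033, -0.1064, 0.4226]
ee_rot: [-0.392, -3.113, -0.001]
force: [-0.6, 0.1, -0.3]
width: 0.005
gripper_force: 0.0
[ 0.5033 -0.1064  0.4226]
24.0 -0.007 0.020 0 0 0; -0.005 0.027 0 0 0; -0.006 0.034 0 0 0; -0.008 0.041 0 0 0; -0.011 0.048 0 0 0
54.0 -0.004 0.006 0 0 0; -0.008 0.012 0 0 0; -0.013 0.017 0 0 0; -0.018 0.022 0 0 0; -0.024 0.026 0 0 0
84.0 -0.006 0.007 0 0 0; -0.013 0.015 0 0 0; -0.020 0.023 0 0 0; -0.027 0.030 0 0 0; -0.034 0.037 0 0 0
90.0 -0.007 0.005 0 0 0
```

```bash
python3 -m inch '-0.003 0.006 0 0 0; -0.006 0.012 0 0 0; -0.006 0.016 0 0 0; -0.006 0.020 0 0 0; -0.006 0.020 0 0 0'
python3 plan.py 6 96 6
```

```text
clock: 4.8
position: [0.5149, -0.0899, 0.425]
ee_rot: [0.394, 3.116, 0.001]
force: [-0.0, -0.5, -0.1]
width: 0.005
gripper_force: 0.0
[ 0.5149 -0.0899  0.425 ]
30.0 0.002 0.008 0 0 0; 0.002 0.015 0 0 0; -0.001 0.022 0 0 0; -0.004 0.029 0 0 0; -0.007 0.035 0 0 0
60.0 -0.005 0.006 0 0 0; -0.009 0.011 0 0 0; -0.015 0.016 0 0 0; -0.021 0.020 0 0 0; -0.027 0.027 0 0 0
90.0 -0.007 0.008 0 0 0; -0.013 0.016 0 0 0; -0.020 0.024 0 0 0; -0.028 0.030 0 0 0; -0.035 0.035 0 0 0
96.0 -0.007 0.005 0 0 0
```

```bash
python3 -m inch '0.002 0.008 0 0 0; 0.002 0.015 0 0 0; -0.001 0.022 0 0 0; -0.004 0.029 0 0 0; -0.007 0.035 0 0 0'
cat > chk.py <<'E'
from h import *
im=arm.get_image("side"); r0,r1,c0,c1=BOX["side"]
hsv=cv2.cvtColor(im,cv2.COLOR_RGB2HSV); m=((hsv[...,0]<6)|(hsv[...,0]>172))&(hsv[...,1]>150)&(hsv[...,2]>70)
k=np.zeros_like(m); k[140:200,258:318]=1; p=np.argwhere(m&k)
if len(p):
    c=p.mean(0); w=at_z("side",c,.26)[:2]; v=w-HUB; print("px",c.round(2),len(p),"turned",np.degrees(PHI0-np.arctan2(v[1],v[0]))%360,"r",np.linalg.norm(v))
E
python3 chk.py; python3 plan.py 36 96 6
```

```text
clock: 5.3
position: [0.5306, -0.0578, 0.4247]
ee_rot: [-0.395, -3.116, -0.0]
force: [-1.8, -1.4, 2.3]
width: 0.008
gripper_force: 1.3
px [172.83 294.83] 6 turned 36.82913677941545 r 0.09215044514881485
[ 0.5313 -0.0567  0.4246]
60.0 -0.004 0.005 0 0 0; -0.009 0.010 0 0 0; -0.014 0.015 0 0 0; -0.020 0.019 0 0 0; -0.026 0.026 0 0 0
90.0 -0.007 0.008 0 0 0; -0.014 0.016 0 0 0; -0.021 0.023 0 0 0; -0.028 0.030 0 0 0; -0.035 0.035 0 0 0
96.0 -0.007 0.005 0 0 0
```

```bash
python3 -m inch '-0.004 0.005 0 0 0; -0.009 0.010 0 0 0; -0.014 0.015 0 0 0; -0.020 0.019 0 0 0; -0.026 0.026 0 0 0'
python3 chk.py; python3 - <<'E'
from h import *
im=arm.get_image("side"); a=cv2.resize(im[110:220,240:350,::-1],(400,400),interpolation=cv2.INTER_CUBIC)
im=arm.get_image("top"); b=cv2.resize(im[110:220,300:410,::-1],(400,400),interpolation=cv2.INTER_CUBIC)
cv2.imwrite("pics/p2.png",np.hstack([b,a]))
E
python3 plan.py 66 96 6
```

```text
clock: 5.85
position: [0.5624, -0.0398, 0.4246]
ee_rot: [-0.397, -3.116, 0.0]
force: [-1.7, 0.6, 0.6]
width: 0.004
gripper_force: 1.2
[ 0.5626 -0.0391  0.4245]
90.0 -0.007 0.009 0 0 0; -0.014 0.017 0 0 0; -0.021 0.024 0 0 0; -0.028 0.031 0 0 0; -0.035 0.036 0 0 0
96.0 -0.008 0.005 0 0 0
```

View pics/p2.png

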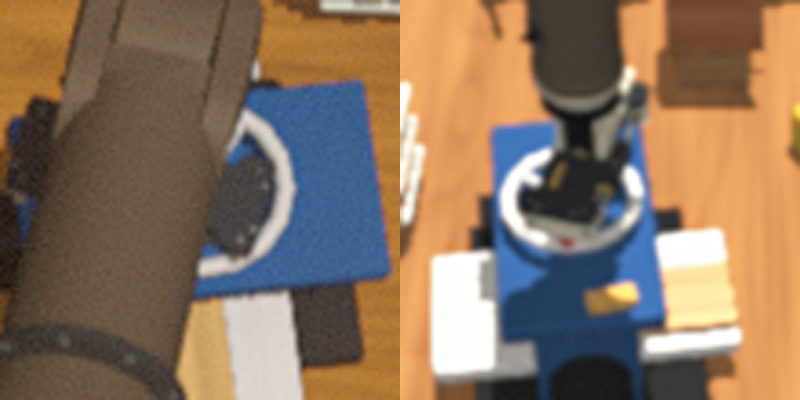

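A bit of red shows at about side px (286, 176), straight on the +y side of the hub. That is about 62° turned, as planned, so I'll carry on.

```bash
python3 -m inch '-0.007 0.009 0 0 0; -0.014 0.017 0 0 0; -0.021 0.024 0 0 0; -0.028 0.031 0 0 0; -0.035 0.036 0 0 0'
python3 chk.py; python3 plan.py 96 156 6
```

```text
clock: 6.5
position: [0.6056, -0.0129, 0.4246]
ee_rot: [-0.395, -3.117, -0.0]
force: [-2.8, -0.9, 0.5]
width: 0.001
gripper_force: 1.3
[ 0.6066 -0.0124  0.4246]
120.0 -0.007 0.004 0 0 0; -0.014 0.004 0 0 0; -0.021 0.002 0 0 0; -0.027 -0.001 0 0 0; -0.033 -0.005 0 0 0
150.0 -0.006 -0.004 0 0 0; -0.012 -0.009 0 0 0; -0.016 -0.014 0 0 0; -0.021 -0.020 0 0 0; -0.026 -0.027 0 0 0
156.0 -0.006 -0.006 0 0 0
```

```bash
python3 -m inch '-0.007 0.004 0 0 0; -0.014 0.004 0 0 0; -0.021 0.002 0 0 0; -0.027 -0.001 0 0 0; -0.033 -0.005 0 0 0'
python3 chk.py; python3 plan.py 126 216 6
```

```text
clock: 7.05
position: [0.6359, -0.0272, 0.4247]
ee_rot: [0.396, 3.116, 0.0]
force: [-1.1, 1.7, -1.0]
width: 0.003
gripper_force: 1.2
[ 0.6363 -0.0285  0.4248]
150.0 -0.006 -0.001 0 0 0; -0.012 -0.006 0 0 0; -0.017 -0.011 0 0 0; -0.021 -0.017 0 0 0; -0.026 -0.023 0 0 0
180.0 -0.006 -0.007 0 0 0; -0.011 -0.014 0 0 0; -0.015 -0.021 0 0 0; -0.019 -0.028 0 0 0; -0.022 -0.035 0 0 0
210.0 -0.002 -0.007 0 0 0; -0.001 -0.014 0 0 0; 0.002 -0.021 0 0 0; 0.005 -0.028 0 0 0; 0.008 -0.034 0 0 0
216.0 0.004 -0.006 0 0 0
```

```bash
python3 -m inch '-0.006 -0.002 0 0 0; -0.012 -0.006 0 0 0; -0.017 -0.011 0 0 0; -0.021 -0.017 0 0 0; -0.026 -0.023 0 0 0'
python3 chk.py;python3 - <<'E'
from h import *
im=arm.get_image("side"); a=cv2.resize(im[110:220,240:350,::-1],(400,400),interpolation=cv2.INTER_CUBIC)
im=arm.get_image("top"); b=cv2.resize(im[110:220,300:410,::-1],(400,400),interpolation=cv2.INTER_CUBIC)
cv2.imwrite("pics/p3.png",np.hstack([b,a]))
E
 python3 plan.py 156 216 6
```

```text
clock: 7.6
position: [0.6551, -0.0563, 0.4248]
ee_rot: [0.396, 3.116, 0.0]
force: [0.1, 2.4, -1.6]
width: 0.0
gripper_force: 1.2
[ 0.6549 -0.057   0.4249]
180.0 -0.007 -0.007 0 0 0; -0.012 -0.014 0 0 0; -0.016 -0.021 0 0 0; -0.020 -0.028 0 0 0; -0.022 -0.035 0 0 0
210.0 -0.002 -0.008 0 0 0; -0.002 -0.015 0 0 0; 0.001 -0.021 0 0 0; 0.004 -0.028 0 0 0; 0.007 -0.034 0 0 0
216.0 0.004 -0.006 0 0 0
```

View pics/p3.png

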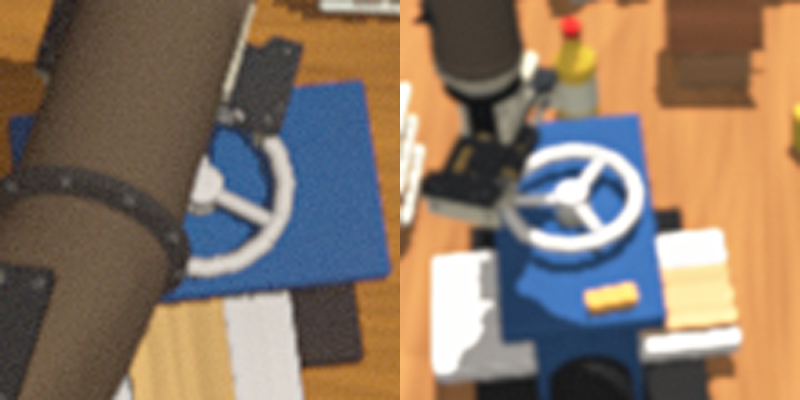

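The spokes show the handle hidden behind the gripper at φ≈0°, about 150° turned. It is on plan and the force is about 3 N, so I'll continue.

```bash
python3 -m inch '-0.006 -0.007 0 0 0; -0.012 -0.014 0 0 0; -0.016 -0.021 0 0 0; -0.020 -0.028 0 0 0; -0.022 -0.035 0 0 0'
python3 -m inch '-0.002 -0.008 0 0 0; -0.002 -0.015 0 0 0; 0.001 -0.021 0 0 0; 0.004 -0.028 0 0 0; 0.007 -0.034 0 0 0'
python3 chk.py; python3 plan.py 216 276 6
```

```text
clock: 8.25
position: [0.6676, -0.0958, 0.4247]
ee_rot: [0.397, 3.116, -0.0]
force: [-0.1, 3.2, 1.0]
width: 0.002
gripper_force: 1.2
clock: 8.75
position: [0.6516, -0.1267, 0.4248]
ee_rot: [0.396, 3.116, 0.0]
force: [1.4, 1.9, 0.1]
width: 0.009
gripper_force: 1.2
px [146.89 277.18] 28 turned 206.72184926150663 r 0.060080927354400765
[ 0.6509 -0.1279  0.4249]
240.0 0.003 -0.006 0 0 0; 0.008 -0.011 0 0 0; 0.014 -0.016 0 0 0; 0.019 -0.020 0 0 0; 0.026 -0.027 0 0 0
270.0 0.006 -0.008 0 0 0; 0.013 -0.016 0 0 0; 0.020 -0.023 0 0 0; 0.027 -0.030 0 0 0; 0.035 -0.035 0 0 0
276.0 0.007 -0.005 0 0 0
```

```bash
python3 -m inch '0.003 -0.006 0 0 0; 0.008 -0.011 0 0 0; 0.014 -0.016 0 0 0; 0.019 -0.020 0 0 0; 0.026 -0.027 0 0 0'
python3 chk.py; python3 -m inch '0.006 -0.008 0 0 0; 0.013 -0.016 0 0 0; 0.020 -0.023 0 0 0; 0.027 -0.030 0 0 0; 0.035 -0.035 0 0 0'
python3 chk.py; python3 plan.py 276 342 6
```

```text
clock: 9.3
position: [0.6199, -0.1457, 0.4248]
ee_rot: [0.395, 3.116, 0.0]
force: [2.6, 2.1, 0.1]
width: 0.001
gripper_force: 1.3
px [144.19 286.64] 36 turned 242.40577624534276 r 0.06381784428148932
clock: 9.85
position: [0.5767, -0.1718, 0.4248]
ee_rot: [0.397, 3.116, -0.0]
force: [2.7, 0.0, -0.3]
width: 0.002
gripper_force: 1.3
px [144.84 295.38] 45 turned 271.5308538301587 r 0.06930044789982286
[ 0.5753 -0.1724  0.4248]
300.0 0.006 -0.005 0 0 0; 0.013 -0.005 0 0 0; 0.020 -0.002 0 0 0; 0.027 0.001 0 0 0; 0.033 0.004 0 0 0
330.0 0.006 0.004 0 0 0; 0.011 0.009 0 0 0; 0.016 0.015 0 0 0; 0.020 0.020 0 0 0; 0.025 0.027 0 0 0
342.0 0.006 0.006 0 0 0; 0.011 0.013 0 0 0
```

```bash
python3 -m inch '0.006 -0.004 0 0 0; 0.013 -0.004 0 0 0; 0.020 -0.002 0 0 0; 0.027 0.001 0 0 0; 0.033 0.004 0 0 0'
python3 chk.py; python3 -m inch '0.006 0.004 0 0 0; 0.011 0.009 0 0 0; 0.016 0.015 0 0 0; 0.020 0.020 0 0 0; 0.025 0.027 0 0 0'
python3 chk.py; python3 plan.py 333 360 3
```

```text
clock: 10.4
position: [0.5461, -0.1583, 0.4247]
ee_rot: [-0.396, -3.116, -0.0]
force: [2.0, -0.8, 0.2]
width: 0.007
gripper_force: 1.2
px [150.79 302.73] 33 turned 308.0012820872785 r 0.06948850813252926
clock: 10.95
position: [0.5289, -0.126, 0.4247]
ee_rot: [-0.397, -3.116, 0.0]
force: [-0.3, -1.3, 0.4]
width: 0.006
gripper_force: 1.3
px [160.5  304.71] 14 turned 349.0402775417985 r 0.0760052152870357
[ 0.5286 -0.1245  0.4245]
345.0 0.004 -0.001 0 0 0; 0.007 0.003 0 0 0; 0.009 0.006 0 0 0; 0.012 0.010 0 0 0; 0.014 0.013 0 0 0
360.0 0.002 0.004 0 0 0; 0.004 0.007 0 0 0; 0.006 0.011 0 0 0; 0.007 0.014 0 0 0; 0.008 0.018 0 0 0
```

```bash
python3 -m inch '0.003 0 0 0 0; 0.006 0.003 0 0 0; 0.009 0.006 0 0 0; 0.012 0.010 0 0 0; 0.014 0.013 0 0 0'
python3 -m inch '0 0 0 0 0; 0.002 -0.010 0 0 0; 0.004 -0.02 0 0 0; 0.006 -0.03 0 0 0; 0.008 -0.05 0 0 0'
cat > cmp.py <<'E'
from h import *
def cen(im,c):
    r0,r1,c0,c1=(140,200,270,318) if c=="side" else (140,195,325,390)
    p=im.astype(float); w=np.clip(p[...,0]-1.6*np.maximum(p[...,1],p[...,2])-20,0,60); k=np.zeros_like(w);k[r0:r1,c0:c1]=1;w=w*k
    hs=cv2.connectedComponents((w>0).astype(np.uint8))[1]
    l=np.argmax([w[hs==i].sum() for i in range(1,hs.max()+1)])+1 if hs.max() else 0
    w=w*(hs==l); rr,cc=np.mgrid[:400,:640]; return np.array([(w*rr).sum(),(w*cc).sum()])/max(w.sum(),1),int((w>0).sum())
for c in("side","top"):
    a,na=cen(cv2.imread(f"pics/{c}0.png")[:,:,::-1],c); b,nb=cen(arm.get_image(c),c)
    t=[PHI0-np.arctan2(*(at_z(c,q,.262)[:2]-HUB)[::-1]) for q in(a,b)]
    print(c,a.round(2),na,b.round(2),nb,"deg past start",np.degrees(t[1]-t[0]),[np.linalg.norm(at_z(c,q,.262)[:2]-HUB).round(4) for q in(a,b)])
E
python3 cmp.py
```

```text
clock: 11.5
position: [0.5186, -0.11, 0.4247]
ee_rot: [-0.396, -3.116, -0.0]
force: [0.4, -2.5, -1.0]
width: 0.007
gripper_force: 1.0
clock: 12.0
position: [0.4984, -0.1569, 0.4247]
ee_rot: [0.394, 3.117, 0.001]
force: [0.2, 0.4, -0.1]
width: 0.002
gripper_force: 0.0
side [161.63 301.57] 46 [159.11 303.7 ] 52 deg past start -12.018077667746127 [np.float64(0.0683), np.float64(0.0709)]
top [176.43 345.15] 50 [0. 0.] 0 deg past start 85.08434534619909 [np.float64(0.0639), np.float64(1.1812)]
```

It is 12° short, about 3° ahead of plan. I'll go back into contact and push the rest finely.

```bash
python3 plan.py 342 360 3
```

```text
[ 0.4971 -0.1601  0.425 ]
354.0 -0.010 0.052 0 0 0; -0.007 0.055 0 0 0; -0.005 0.059 0 0 0; -0.003 0.063 0 0 0; -0.002 0.066 0 0 0
360.0 0.002 0.004 0 0 0; 0.003 0.007 0 0 0
```

```bash
python3 -m inch '-0.006 0.02 0 0 0; -0.009 0.04 0 0 0; -0.008 0.05 0 0 0; -0.006 0.056 0 0 0; -0.005 0.059 0 0 0'
python3 -m inch '0.001 0.002 0 0 0; 0.002 0.004 0 0 0; 0.003 0.007 0 0 0; 0.003 0.007 0 0 0'
python3 cmp.py; python3 plan.py 351 360 3
```

```text
clock: 12.6
position: [0.5177, -0.1011, 0.4247]
ee_rot: [-0.397, -3.116, 0.001]
force: [-0.8, -2.0, -0.6]
width: 0.009
gripper_force: 1.0
clock: 13.0
position: [0.5169, -0.0931, 0.4247]
ee_rot: [-0.396, -3.116, -0.0]
force: [-0.7, -0.7, 0.1]
width: 0.005
gripper_force: 0.6
side [161.63 301.57] 46 [166.64 302.36] 13 deg past start 14.131589400118699 [np.float64(0.0683), np.float64(0.0853)]
top [176.43 345.15] 50 [0. 0.] 0 deg past start 85.08434534619909 [np.float64(0.0639), np.float64(1.1812)]
[ 0.5171 -0.0932  0.4247]
360.0 -0.001 -0.007 0 0 0; 0.001 -0.004 0 0 0; 0.002 0.000 0 0 0; 0.003 0.004 0 0 0
```

```bash
python3 -m inch '0 -0.010 0 0 0; 0.002 -0.020 0 0 0; 0.004 -0.03 0 0 0; 0.006 -0.05 0 0 0; 0.008 -0.07 0 0 0'
python3 -m inch '0 0 -0.02 0 0; 0 0 -0.05 0 0; 0 0 -0.09 0 0; 0 0 -0.09 0 0'; python3 cmp.py
```

```text
clock: 13.6
position: [0.4911, -0.1604, 0.4248]
ee_rot: [0.396, 3.116, 0.0]
force: [-0.1, -0.1, 0.7]
width: 0.007
gripper_force: 0.0
clock: 14.0
position: [0.492, -0.1611, 0.5194]
ee_rot: [0.398, 3.109, -0.0]
force: [0.4, -1.2, -0.4]
width: 0.003
gripper_force: 0.0
side [161.63 301.57] 46 [161.8  302.21] 53 deg past start -0.23316947967173846 [np.float64(0.0683), np.float64(0.0709)]
top [176.43 345.15] 50 [177.09 346.04] 46 deg past start -2.776250434820156 [np.float64(0.0639), np.float64(0.0644)]
```

```bash
python3 -m inch '0.01 -0.04 0 0 0; 0.02 -0.08 0 0 0; 0.03 -0.12 0 0 0; 0.035 -0.16 0 0 0; 0.04 -0.20 0 0 0'
python3 -m inch '0.01 -0.04 0 0 0; 0.02 -0.07 0 0 0; 0.03 -0.1 0 0 0; 0.03 -0.1 0 0 0; 0.03 -0.1 0 0 0'
python3 cmp.py; python3 - <<'E'
from h import *
g=lambda im,n:cv2.resize(im[110:220,(240 if n=="side" else 300):(350 if n=="side" else 410)],(380,290),interpolation=cv2.INTER_CUBIC)
o=[np.hstack([g(cv2.imread(f"pics/{n}0.png"),n),g(arm.get_image(n)[:,:,::-1],n)]) for n in("top","side")]
cv2.imwrite("pics/p4.png",np.vstack(o))
E
```

```text
clock: 14.6
position: [0.4016, -0.344, 0.5135]
ee_rot: [-0.396, -3.115, -0.002]
force: [1.3, 0.0, -0.3]
width: 0.004
gripper_force: 0.0
clock: 15.1
position: [0.3481, -0.4324, 0.5136]
ee_rot: [-0.4, -3.114, -0.002]
force: [-0.4, 0.8, -0.1]
width: 0.008
gripper_force: 0.0
side [161.63 301.57] 46 [160.84 302.07] 44 deg past start -3.6543072899913063 [np.float64(0.0683), np.float64(0.0682)]
top [176.43 345.15] 50 [177.14 346.26] 51 deg past start -3.341491521913363 [np.float64(0.0639), np.float64(0.0642)]
```

View pics/p4.png

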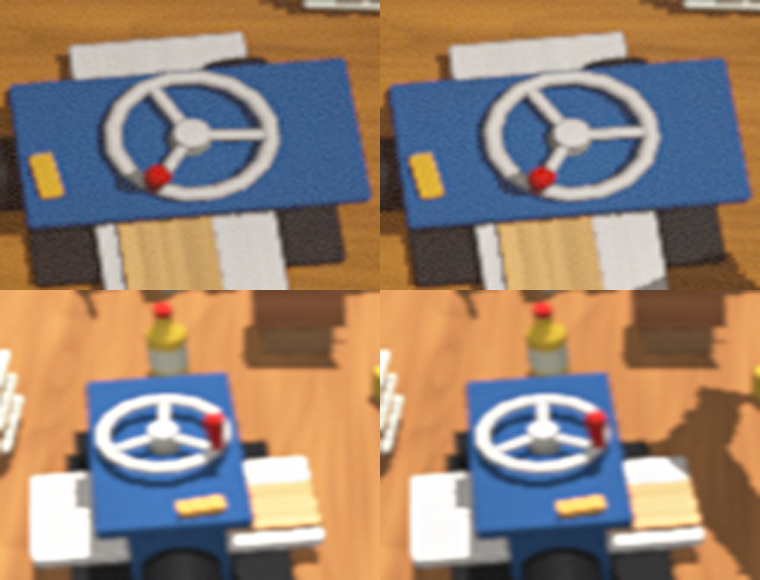

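Both clear views agree that the handle is 3.5° short and nothing else has moved. I'll go back for one small push.

```bash
python3 -m inch '-0.01 0.04 0 0 0; -0.02 0.08 0 0 0; -0.03 0.12 0 0 0; -0.035 0.16 0 0 0; -0.04 0.20 0 0 0'
python3 -m inch '-0.01 0.04 0 0 0; -0.02 0.07 0 0 0; -0.03 0.1 0 0 0; -0.03 0.1 0 0 0; -0.03 0.1 0 0 0'
python3 -m inch '0 0 0.03 0 0; 0 0 0.06 0 0; 0 0 0.09 0 0; 0 0 0.09 0 0'
python3 -m inch '0 0 0 0 0; 0 0 0 0 0'
python3 plan.py 354 361.6 2.5
```

```text
clock: 15.8
position: [0.4385, -0.2459, 0.5147]
ee_rot: [0.393, 3.117, 0.0]
force: [-0.2, -0.7, -0.3]
width: 0.006
gripper_force: 0.0
clock: 16.3
position: [0.4922, -0.1577, 0.5145]
ee_rot: [-0.391, -3.117, 0.0]
force: [0.2, -0.8, -0.0]
width: 0.001
gripper_force: 0.0
clock: 16.7
position: [0.4901, -0.1592, 0.4219]
ee_rot: [-0.397, -3.11, 0.0]
force: [-0.5, -0.3, 0.3]
width: 0.004
gripper_force: 0.0
clock: 16.9
position: [0.4921, -0.1598, 0.4264]
ee_rot: [0.397, 3.114, -0.0]
force: [-0.7, 0.1, 1.0]
width: 0.005
gripper_force: 0.0
[ 0.4921 -0.1598  0.4264]
361.5 -0.007 0.067 0 0 0; -0.006 0.070 0 0 0; -0.004 0.073 0 0 0; -0.003 0.076 0 0 0
```

```bash
python3 -m inch '-0.003 0.02 0 0 0; -0.006 0.04 0 0 0; -0.007 0.055 0 0 0; -0.008 0.062 0 0 0; -0.008 0.066 0 0 0'
python3 -m inch '0.001 0.002 0 0 0; 0.001 0.004 0 0 0; 0.002 0.006 0 0 0; 0.003 0.008 0 0 0; 0.003 0.008 0 0 0'
python3 -m inch '0 0 0 0 0; 0 -0.01 0 0 0; 0.002 -0.03 0 0 0; 0.004 -0.05 0 0 0; 0.006 -0.07 0 0 0'
python3 -m inch '0 0 -0.03 0 0; 0 0 -0.06 0 0; 0 0 -0.09 0 0; 0 0 -0.09 0 0'
python3 -m inch '0.01 -0.04 0 0 0; 0.02 -0.08 0 0 0; 0.03 -0.12 0 0 0; 0.035 -0.16 0 0 0; 0.04 -0.20 0 0 0'
python3 -m inch '0.01 -0.04 0 0 0; 0.02 -0.07 0 0 0; 0.03 -0.1 0 0 0; 0.03 -0.1 0 0 0; 0.03 -0.1 0 0 0'
python3 cmp.py
```

```text
clock: 17.4
position: [0.5163, -0.0968, 0.4253]
ee_rot: [0.395, 3.116, -0.0]
force: [0.2, 0.3, -0.0]
width: 0.005
gripper_force: 0.0
clock: 17.9
position: [0.515, -0.089, 0.4248]
ee_rot: [-0.397, -3.116, 0.0]
force: [-0.1, -1.6, 1.5]
width: 0.008
gripper_force: 1.0
clock: 18.4
position: [0.4913, -0.1561, 0.4247]
ee_rot: [0.396, 3.117, 0.0]
force: [0.2, -0.3, 0.3]
width: 0.007
gripper_force: 0.0
clock: 18.8
position: [0.4922, -0.1563, 0.5183]
ee_rot: [0.396, 3.11, 0.001]
force: [0.2, -0.3, -0.6]
width: 0.006
gripper_force: 0.0
clock: 19.3
position: [0.4018, -0.3401, 0.5144]
ee_rot: [0.396, 3.116, 0.001]
force: [-0.0, -0.9, 1.3]
width: 0.008
gripper_force: 0.0
clock: 19.8
position: [0.3482, -0.4285, 0.5141]
ee_rot: [-0.399, -3.116, -0.001]
force: [-0.6, 1.0, -0.4]
width: 0.003
gripper_force: 0.0
side [161.63 301.57] 46 [161.53 301.58] 44 deg past start -0.37553629704017893 [np.float64(0.0683), np.float64(0.0681)]
top [176.43 345.15] 50 [176.38 345.12] 50 deg past start 0.12458507990001702 [np.float64(0.0639), np.float64(0.0638)]
```

Both cameras now put the handle within 0.4° of its start, and the arm is clear, so I'll hand in.

```bash
python3 -c "
from cell import arm
print(arm.sign_off())"
```

```text
the job is handed in; nothing more can be done
None
```

I pushed the red handle clockwise through one full turn and handed the job in: both cameras put the handle within about 0.4° of its start, the pushes stayed around 3 N, no bystander near the planer moved in the last picture compared, and the arm is clear.

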